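# Hold the amber reference cell in the photometer's light path

### The arm

A 6-joint arm with a two-finger parallel gripper is mounted at the origin on a cart in front of the work surface, level with it; the furniture and walls round the work are solid. World frame = base frame: x ahead of the robot, y to its left, z up, the work surface at z = 0. Lengths are in m, angles in degrees, forces in N, time in s.
With the tool pointing down it reaches from about 0.375 to 0.75 m from the base axis. Payload 9 kg.
Tool frame: the origin (TCP) lies at the very end of the fingers, on their centre line; the grasp point (between the pads) lies 19 mm behind it; z points along the fingers, y is the line along which they close (so a half turn about z gives the same grasp; the last joint's range is limited). The gripper opens to 85 mm and grips with 20 to 120 N. Pads are 22 mm wide; open, the fingers measure 114 mm over their backs; the gripper's body (76 mm by 85 mm) begins 54 mm behind the grasp point. The pads swing forward as they close: fully open they stand 13 mm farther back than shut.
Start: joints at [-80.713, 5.964, 5.575, 89.605, 0, 77.527], TCP at [0.222, -0.557, 0.231] pointing down, gripper open.
Joint ranges: [-171.21, 171.21], [-48.23, 106.86], [-62.78, 66.21], [-105.2, 120.99], [-86.42, 89.51], [-180, 180]. Speed limits (degrees/s): [127.2, 127.2, 147.25, 180, 180, 180].

### API

Orientations are given as [roll, pitch, yaw] about the fixed x, y, z axes, in that order (R = Rz(yaw) Ry(pitch) Rx(roll)).
In Python, from rig import * gives the robot as it stands.
- The arm moves only by the tool drive_tool, never from a script. Its argument "targets" is one flat list of numbers, 7 for each row, row after row: the closure, from 0 (fully open) to 1 (shut), then the shift along the world's x, y, z in units of 40 mm (1.0 is 40 mm), then the turn, a rotation vector about the world's x, y, z in units of 6 degrees (1.0 is 6 degrees). A call has 1 to 12 rows; each row is the pose to reach, as a shift and turn from the pose commanded when the call began; what a row does not reach only later rows make up. A row lasts 1/12 s, in which the tool goes at most 41.7 mm and 7.16 degrees, less where a joint would pass 70% of its speed; a pose out of reach is approached as far as the arm can. A call with a gripper value outside its range is refused whole. The fingers move at their own pace and stop on an object; the grip force is fixed at half the most. Time passes only in rows, so rows that repeat a pose let the fingers close. It gives the time, the measured TCP pose, the force, the opening and the grip force at its end, in the units of the state.
- sense(): the state, without advancing time (a new reading comes with each control period).
- grab_frame(name): name is "side" or "top"; returns a dict with "img" (420x560x3 uint8, red, green, blue), "fx", "fy", "cx", "cy" (pixels), "rvec" (rotation vector, rad) and "tvec" (3), from world to camera coordinates, as OpenCV has them. Camera axes: x right, y down, z forward; pixel columns grow to the right and rows downward; lengths in m; the calibration is good to about 2 mm. A picture is of the moment at which its call begins. There is no depth.
- job_done(): hands the job in; it is judged then, once.
The state is a dict: "time": time; "joint_positions": joint angles; "joint_velocities": joint speeds; "joint_torque": joint torques, N m; "tool_pos": TCP position; "ee_rot": TCP orientation; "force": force on the tool from outside, world axes, zero at the start; "ft_torque": the same for the moment, N m; "finger_gap": finger opening in m; "gripper_force": force on a finger pad.
Only numpy, scipy, OpenCV 4.12 (cv2) and the standard library are available. Lean on these libraries where they do the work, as an engineer would, in place of code of your own. Each camera call takes 0.05 s, during which the arm holds its last target. There are 200 camera calls.

### The job

Take the amber glass reference cell out of the rack, gripping it by its two frosted white faces only and never touching its clear windows. Wipe its underside, cell upright, along the blue sprung pad in one stroke from the red-marked end past the middle to the other end, pressing so that the pad stays a few millimetres sunk but never goes down to its stop. Then hold the cell still and upright in the photometer's light path, midway between the two heads, with the beam passing squarely through the centre of its clear windows and the cell touching nothing but the gripper, and finish while still holding it there; leave the other two cells and the bottles where they are.

Things in the scene. Friction and masses are not known exactly. Their poses are not given: they have to be found in the camera images.
- amber_cell: reference cell, a solid rectangular block of amber (orange) glass standing upright in a pocket of the rack: 30 mm (its x) by 24 mm (its y) by 60 mm tall, plus a small black cap up to 65 mm, 0.1 kg. Origin: centre of its underside, z up. The two faces across x (30 mm apart) are the clear polished windows; the two faces across y (24 mm apart) are frosted white. This is the one to use; it may stand in any of the three pockets.
- amber_windows: the two clear windows of the amber cell, 18 mm wide and 58 mm tall, on its x faces (3 mm in from the frosted faces on either side); same origin and axes as the amber cell. Not to be touched by the fingers.
- amber_mid (a point): centre of the amber cell, 30 mm above its underside, midway between its windows (the point that belongs on the beam); axes as the cell's.
- green_cell: reference cell, a solid rectangular block of green glass standing upright in a pocket of the rack: 30 mm (its x) by 24 mm (its y) by 60 mm tall, plus a small black cap up to 65 mm, 0.1 kg. Origin: centre of its underside, z up. The two faces across x (30 mm apart) are the clear polished windows; the two faces across y (24 mm apart) are frosted white. Leave alone.
- blue_cell: reference cell, a solid rectangular block of blue glass standing upright in a pocket of the rack: 30 mm (its x) by 24 mm (its y) by 60 mm tall, plus a small black cap up to 65 mm, 0.1 kg. Origin: centre of its underside, z up. The two faces across x (30 mm apart) are the clear polished windows; the two faces across y (24 mm apart) are frosted white. Leave alone.
- rack: fixed white plastic rack, 182 mm (x) by 56 mm (y) by 16 mm tall, origin at the centre of its underside. Three pockets in a row along its x, 56 mm apart, 12 mm deep with 1.5 mm play all round a cell; a cell's underside is 4 mm above the worktop, its axes parallel to the rack's, so the frosted faces look along the rack's y.
- wiper: fixed grey housing of the wiping pad, 74 mm (x) by 156 mm (y) by 14 mm tall, origin at the centre of its underside; its +y end carries a red stripe. It carries the blue pad.
- pad_mid (a point): centre of the top face of the blue, flat, firm pad, 50 mm (x) by 120 mm (y, the direction of the stroke); +y is the red-marked end, where the pad has a red stripe too. The face is 32 mm above the worktop when not pressed, and this point sinks with the pad. Stroke: the cell's underside centre from about 35 mm on the +y side to 35 mm on the -y side.
- pad (a joint): how far the pad is pressed down: 0 free, 0.010 m at its stop. The whole pad sinks level on springs, about 0.7 N to start and 0.7 N more per mm (about 4 N at 5 mm).
- photometer: fixed photometer, 90 mm (x) by 290 mm (y), 110 mm tall, origin at the centre of its underside. White lamp head at its +y end, grey detector head at its -y end, facing each other along y; free gap of 144 mm between their black snouts; the rail under the gap is 18 mm high.
- gate (a point): the middle of the light path: the point on the beam midway between the two heads, 80 mm above the worktop; axes as the photometer's. The beam (thin, yellow) runs along y.
- vial_red: small specimen vial with red cap, 22 mm across, 60 mm tall, loose, origin at the centre of its underside. Leave alone.
- oil: small brown bottle with black cap, 26 mm across, 62 mm tall, loose, origin at the centre of its underside. Leave alone.

How it is judged (in metres and radians):
On the way, in this order (a step that is already met when the one before it is completed fails the run):
1. the amber cell is gripped and lifted clear of the rack (contact force between amber_cell and the fingers above 1 N and height (world z) of amber_cell above 0.045 m), for 0.1 s.
2. the held cell presses on the pad near its red end (contact force between amber_cell and the fingers above 1 N and y of amber_cell in the frame of pad_mid between 0.022 and 0.055 m and x of amber_cell in the frame of pad_mid between -0.022 and 0.022 m and value of joint pad above 0.0012 m and contact force between amber_cell and wiper above 0.6 N and angle between amber_cell's own z axis and vertical below 0.25 rad), for 0.1 s.
3. the held cell presses on the pad between the red end and the middle (contact force between amber_cell and the fingers above 1 N and y of amber_cell in the frame of pad_mid between 0.007 and 0.021 m and x of amber_cell in the frame of pad_mid between -0.022 and 0.022 m and value of joint pad above 0.0012 m and contact force between amber_cell and wiper above 0.6 N and angle between amber_cell's own z axis and vertical below 0.25 rad), for 0.04 s.
4. the held cell presses on the pad at its middle (contact force between amber_cell and the fingers above 1 N and y of amber_cell in the frame of pad_mid between -0.007 and 0.007 m and x of amber_cell in the frame of pad_mid between -0.022 and 0.022 m and value of joint pad above 0.0012 m and contact force between amber_cell and wiper above 0.6 N and angle between amber_cell's own z axis and vertical below 0.25 rad), for 0.04 s.
5. the held cell presses on the pad between the middle and the other end (contact force between amber_cell and the fingers above 1 N and y of amber_cell in the frame of pad_mid between -0.021 and -0.007 m and x of amber_cell in the frame of pad_mid between -0.022 and 0.022 m and value of joint pad above 0.0012 m and contact force between amber_cell and wiper above 0.6 N and angle between amber_cell's own z axis and vertical below 0.25 rad), for 0.04 s.
6. the held cell presses on the pad near its other end (contact force between amber_cell and the fingers above 1 N and y of amber_cell in the frame of pad_mid between -0.055 and -0.022 m and x of amber_cell in the frame of pad_mid between -0.022 and 0.022 m and value of joint pad above 0.0012 m and contact force between amber_cell and wiper above 0.6 N and angle between amber_cell's own z axis and vertical below 0.25 rad), for 0.04 s.
At the end, for the whole second after the job is handed in: The gripper alone holds the amber cell still, by its frosted faces, in the light path: its centre within 7 mm sideways and 10 mm in height of the beam, within 25 mm of midway between the heads, square to the beam and upright within 0.15 rad (contact force between amber_cell and the fingers above 1 N and x of amber_mid in the frame of gate between -0.007 and 0.007 m and z of amber_mid in the frame of gate between -0.01 and 0.01 m and y of amber_mid in the frame of gate between -0.025 and 0.025 m and angle between the x axis of amber_cell and the y axis of photometer, either way round below 0.15 rad and angle between amber_cell's own z axis and vertical below 0.15 rad and linear speed of amber_cell below 0.02 m/s and height (world z) of amber_cell above 0.03 m and contact force between amber_cell and photometer below 0.1 N and contact force between amber_windows and the fingers below 0.3 N); the arm keeps its last pose, push and grip.
It fails at once if the fingers touch a clear window of the amber cell (contact force between amber_windows and the fingers above 0.5 N).
It fails at once if the pad is driven down to its stop (value of joint pad above 0.0096 m).
It fails at once if the cell knocks against the photometer (contact force between amber_cell and photometer above 2 N).
It fails at once if another cell, the red-capped vial or the brown bottle is moved more than 15 mm or tipped ((distance of green_cell from where it was at the start of the episode above 0.015 m or angle between green_cell's own z axis and vertical above 0.3 rad) or (distance of blue_cell from where it was at the start of the episode above 0.015 m or angle between blue_cell's own z axis and vertical above 0.3 rad) or (distance of vial_red from where it was at the start of the episode above 0.015 m or angle between vial_red's own z axis and vertical above 0.3 rad) or (distance of oil from where it was at the start of the episode above 0.015 m or angle between oil's own z axis and vertical above 0.3 rad)).
It also fails if it takes over 48 s, if anything falls off the work surface, if the arm or the gripper's body presses on something with over 40 N, if the wrist force passes 120 N, or if a joint passes its speed limit or range.

## Working session

There is one attempt and no reset: what is moved stays moved. The work goes in short steps, Python scripts to look and compute and a tool call to move; the robot and the scene stay as the last step left them, time stands still between calls to the robot, and variables do not carry over. Pictures are saved under pics/ and viewed, at most 10 in all, crops included, and the job is handed in when it is done.

Besides the shell and the picture viewer there is one more tool, called after "Request:" as a command line: name --argument value ..., lists and objects as JSON in quotes. drive_tool: Moves the arm, as the interface text tells. Its arguments: {"type":"object","properties":{"targets":{"type":"array"}},"required":["targets"]}

```bash
mkdir -p pics; cat > h.py <<'E'
from rig import *
import numpy as np, cv2
def save(n,f): cv2.imwrite(f'pics/{n}.png',cv2.cvtColor(f['img'],cv2.COLOR_RGB2BGR))
def ray(f,u,v,z):
    R=cv2.Rodrigues(np.array(f['rvec'],float))[0];t=np.array(f['tvec'],float).ravel()
    c=-R.T@t;d=R.T@np.array([(u-f['cx'])/f['fx'],(v-f['cy'])/f['fy'],1])
    return c+d*(z-c[2])/d[2]
def proj(f,p):
    K=np.array([[f['fx'],0,f['cx']],[0,f['fy'],f['cy']],[0,0,1]])
    return cv2.projectPoints(np.array(p,float).reshape(-1,3),np.array(f['rvec'],float),np.array(f['tvec'],float),K,None)[0].reshape(-1,2)
E
python3 - <<'E'
from h import *
import pickle
for n in('top','side'):
    f=grab_frame(n);save(n+'0',f);pickle.dump(f,open(n+'0.pkl','wb'))
    R=cv2.Rodrigues(np.array(f['rvec'],float))[0];print(n,f['fx'],-R.T@np.array(f['tvec']).ravel(),R[2])
print(sense())
E
```

```text
top 506.286164214192 [0.47923758 0.03497091 1.22047003] [ 0.0823593   0.00685457 -0.99657913]
side 434.7701775131473 [0.6358226  0.47971705 0.92182565] [-0.06247425 -0.4848515  -0.8723623 ]
{'time': 0.1, 'joint_positions': array([-8.07111428e+01,  5.99352307e+00,  5.53432576e+00,  8.96035594e+01,
       -6.57972064e-04,  7.75283768e+01]), 'joint_velocities': array([-0.07627749, -0.03559327,  0.03520868,  0.09919794,  0.02147688,
       -0.01079839]), 'joint_torque': array([ 5.44834358e-03, -5.58205533e+01,  5.04720354e+01,  1.33298148e-02,
       -3.44270438e-04,  2.23661324e-06]), 'tool_pos': array([ 0.22241361, -0.556964  ,  0.23064418]), 'ee_rot': array([-1.79938582e+02, -1.29102403e-02,  2.17604738e+01]), 'force': array([-0.28608241,  0.50046737, -0.19050078]), 'ft_torque': array([ 0.06557766, -0.01482749, -0.05351542]), 'gripper_force': 0.0, 'finger_gap': 0.08535383873580067}
```

View pics/top0.png

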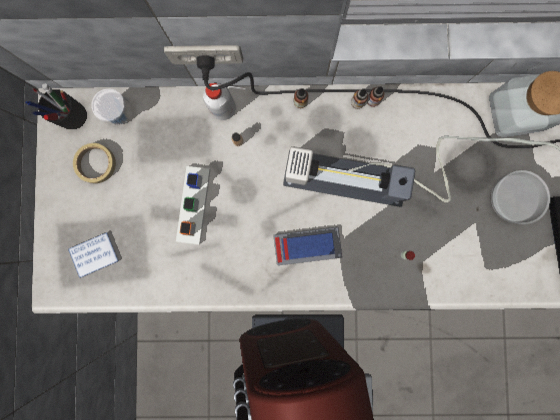

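View pics/side0.png

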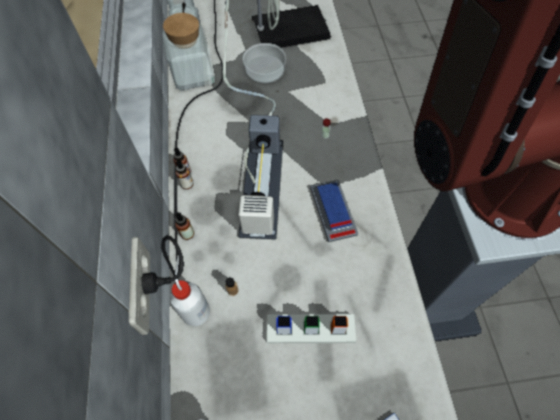

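The top view has image right = −y and up = +x. The amber cell is at about (187,228), at the robot-side end of the rack. The wiper is at (308,246) with its red end on the left (+y). The photometer is at (350,177) with the lamp on the left. In the side view amber is at (340,323) and the wiper at (335,210). Next I'll measure with masks.

```bash
cat > m.py <<'E'
from h import *
import pickle
def big(m,n=1):
    c,_=cv2.findContours(m.astype(np.uint8),cv2.RETR_EXTERNAL,cv2.CHAIN_APPROX_NONE)
    return sorted(c,key=cv2.contourArea)[-n:][::-1]
def win(f,m,x0,y0,x1,y1):
    w=np.zeros(m.shape,bool);w[y0:y1,x0:x1]=1;return m&w
def rect(f,c,z):
    P=np.array([ray(f,u,v,z)[:2] for u,v in c[:,0]],np.float32)
    return cv2.minAreaRect(P)
if __name__=='__main__':
    for n,wins in (('top',dict(rack=(172,158,215,250),wip=(265,220,350,272),pho=(280,140,418,205))),('side',dict(rack=(262,308,362,348),wip=(308,178,362,242),pho=(235,110,290,242)))):
        f=pickle.load(open(n+'0.pkl','rb'));h=cv2.cvtColor(f['img'],cv2.COLOR_RGB2HSV);H,S,V=[h[...,i].astype(int) for i in range(3)]
        x=big(win(f,(S<30)&(V>215),*wins['rack']))[0]; print(n,'rack',rect(f,x,.016))
        print(' pad blue',rect(f,big(win(f,(abs(H-113)<12)&(S>120),*wins['wip']))[0],.032))
        for nm,hm in (('amber',(H<20)),('green',abs(H-65)<25),('blue',abs(H-118)<15)):
            c=big(win(f,hm&(S>90),*wins['rack']))[0]; r=cv2.minAreaRect(c);print('',nm,cv2.contourArea(c),r,rect(f,c,.064))
        for nm,hm in(('cap',(V<50)&(S<120)),):
            for c in big(win(f,hm,*wins['rack']),3): M=c[:,0].mean(0);print(' cap',M,ray(f,*M,.069))
        b=win(f,(abs(H-28)<6)&(S>90),*wins['pho']);ys,xs=np.nonzero(b);q=np.c_[xs,ys]
        P=np.array([ray(f,u,v,.08)[:2] for u,v in q],np.float32);l=cv2.fitLine(P,cv2.DIST_HUBER,0,.01,.01).ravel();t=(P-l[2:])@l[:2];print(' beam',len(q),l,'ends',l[2:]+l[:2]*t.min(),l[2:]+l[:2]*t.max())
        ims=[]
        for k,w in wins.items(): 
            c=f['img'][w[1]:w[3],w[0]:w[2]];s=min(398/c.shape[1],298/c.shape[0]);c=cv2.resize(c,None,fx=s,fy=s,interpolation=cv2.INTER_CUBIC)
            o=np.zeros((300,400,3),np.uint8);o[:c.shape[0],:c.shape[1]]=c;ims.append(o);print(k,s)
        ims.append(ims[0]*0);cv2.imwrite(f'pics/c_{n}.png',np.vstack([np.hstack(ims[:2]),np.hstack(ims[2:])])[...,::-1])
E
python3 m.py
```

```text
top rack ((0.554973840713501, 0.2621527314186096), (0.054650451987981796, 0.1820153445005417), 82.27445983886719)
 pad blue ((0.455296128988266, -0.018704712390899658), (0.045795004814863205, 0.103174589574337), 6.559470176696777)
 amber 19.0 ((185.7115478515625, 227.4423065185547), (9.41357421875, 13.532013893127441), 11.309932708740234) ((0.5001103281974792, 0.2671779692173004), (0.021578626707196236, 0.030696168541908264), 79.03302001953125)
 green 7.0 ((189.0, 209.0), (2.0, 8.0), 90.0) ((0.5421761870384216, 0.2599097192287445), (0.018416879698634148, 0.00458369217813015), 89.43562316894531)
 blue 21.0 ((191.68527221679688, 180.9088134765625), (15.109210968017578, 11.657868385314941), 85.60128784179688) ((0.6066458225250244, 0.2540930211544037), (0.03501683473587036, 0.026811083778738976), 4.636959075927734)
 cap [191.75       178.96428571] [0.61072204 0.25303748 0.069     ]
 cap [188.67857143 202.60714286] [0.55651572 0.25975696 0.069     ]
 cap [186.03703704 227.7037037 ] [0.49941306 0.26542536 0.069     ]
 beam 77 [ 0.18789129  0.98218983  0.6182261  -0.1013495 ] ends [ 0.60406
[... 474 characters left out ...]
539), 78.18122100830078)
 green 41.0 ((311.5, 322.0), (10.0, 15.0), 90.0) ((0.5576223134994507, 0.2632489800453186), (0.01975328102707863, 0.029939984902739525), 82.08486938476562)
 blue 158.0 ((283.5, 322.0), (12.0, 15.0), 90.0) ((0.6123926043510437, 0.2555471360683441), (0.02369759790599346, 0.029750630259513855), 81.78010559082031)
 cap [311.85294118 320.5       ] [0.55688353 0.26175292 0.069     ]
 cap [340.25806452 320.61290323] [0.50165942 0.26965301 0.069     ]
 cap [283.55555556 321.11111111] [0.61213906 0.25528809 0.069     ]
 beam 17 [ 0.1470406   0.98913044  0.6077815  -0.1615688 ] ends [ 0.6066761  -0.16900513] [ 0.6093186  -0.15122905]
rack 3.98
wip 4.65625
pho 2.257575757575758
```

View pics/c_top.png

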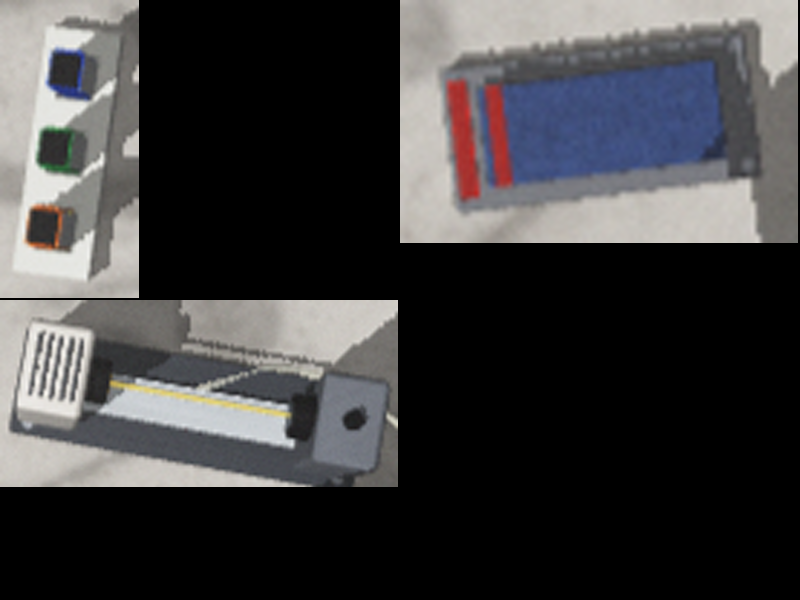

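View pics/c_side.png

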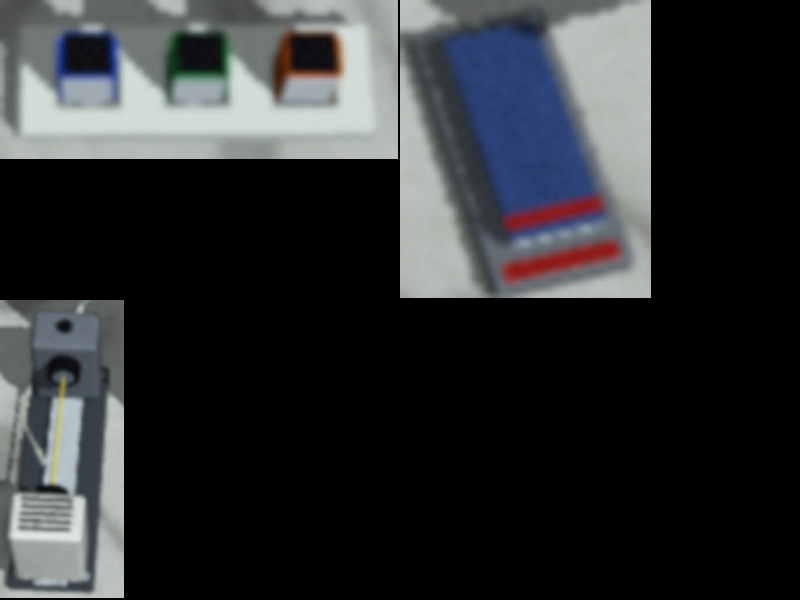

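The crops agree. All three cells stand in a row, the wiper's red end is at +y, and the beam runs snout to snout.
- **Amber:** about (0.500, 0.268), with the rack at yaw −7°.
- **Pad:** centre about (0.456, −0.010), yaw +6.3°.
- **Gate:** about (0.618, −0.105), yaw −10.8°.

I'm moving to above the amber cell.

Request:
drive_tool --targets '[0,5.7,8.9,0,0,0,14,0,5.7,8.9,0,0,0,14,0,5.7,8.9,0,0,0,14,0,5.7,8.9,0,0,0,14,0,5.7,8.9,0,0,0,14,0,5.7,8.9,0,0,0,14,0,5.7,8.9,0,0,0,14,0,5.7,8.9,0,0,0,14,0,5.7,8.9,0,0,0,14,0,5.7,8.9,0,0,0,14,0,5.7,8.9,0,0,0,14,0,5.7,8.9,0,0,0,14]'

```text
time: 1.1
tool_pos: [0.4516, -0.1985, 0.2311]
ee_rot: [180.0, -0.0, 106.4]
force: [0.3, -1.2, -0.2]
finger_gap: 0.0853
gripper_force: 0.0
```

Request:
drive_tool --targets '[0,1.25,11.7,-2,0,0,11.2,0,1.25,11.7,-2,0,0,11.2,0,1.25,11.7,-2,0,0,11.2,0,1.25,11.7,-2,0,0,11.2,0,1.25,11.7,-2,0,0,11.2,0,1.25,11.7,-2,0,0,11.2,0,1.25,11.7,-2,0,0,11.2,0,1.25,11.7,-2,0,0,11.2,0,1.25,11.7,-2,0,0,11.2,0,1.25,11.7,-2,0,0,11.2,0,1.25,11.7,-2,0,0,11.2,0,1.25,11.7,-2,0,0,11.2]'

```text
time: 2.1
tool_pos: [0.4994, 0.2707, 0.1498]
ee_rot: [180.0, -0.1, 173.1]
force: [-0.5, 0.4, -0.4]
finger_gap: 0.0854
gripper_force: 0.0
```

```bash
python3 - <<'E'
from h import *
s=sense();print(s['time'],s['tool_pos'],s['ee_rot'],s['joint_positions'],s['force'])
f=grab_frame('side');p=s['tool_pos'];u,v=proj(f,p)[0];print(u,v,proj(f,[.5,.268,.064]))
x,y=int(u)-100,int(v)-75;x=max(x,0);y=min(max(y,0),270)
cv2.imwrite('pics/s1.png',cv2.resize(f['img'][y:y+150,x:x+200],None,fx=4,fy=4)[...,::-1]);print(x,y)
E
```

```text
2.1 [0.49936175 0.27072486 0.14976355] [ 1.79971702e+02 -9.05892831e-02  1.73135822e+02] [ 1.52422217e+01  4.66369070e-01 -8.58040880e+00  8.10265025e+01
  6.03091002e-02  2.21063839e+01] [-0.46859038  0.42607549 -0.35979378]
346.3734225432078 309.14569867401747 [[340.64977428 320.34156703]]
246 234
```

View pics/s1.png

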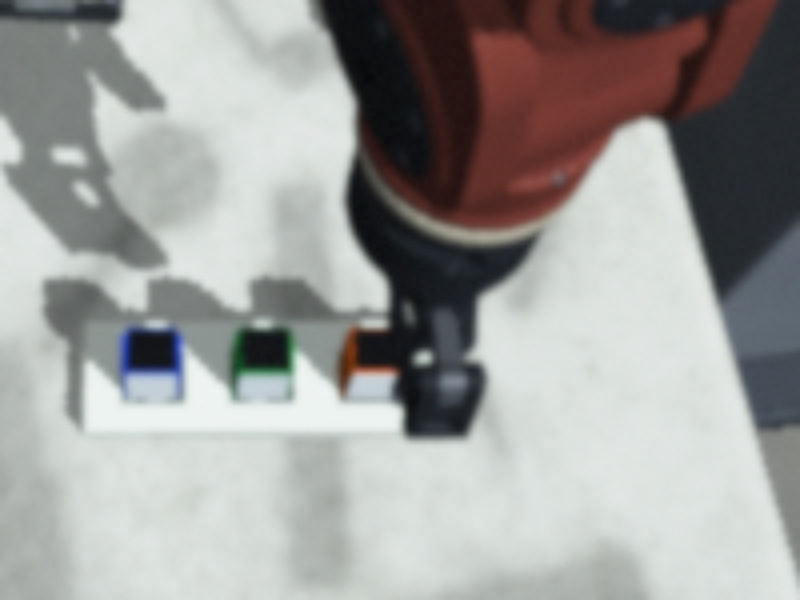

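The picture shows the open fingers above and robot-side of the amber cell. The near finger is at about (440,400) in the crop, and amber at (372,362) is partly hidden. I'll check the projection of the finger against expectation.

```bash
python3 - <<'E'
from h import *
f=grab_frame('side');p=np.array([.4994,.2707,.1498])
for d in(.043,.057):
  for z in(.01,.03): print(d,z,proj(f,p+[.12*d,.99*d,z])[0],(proj(f,p+[.12*d,.99*d,z])[0]-[246,234])*4)
E
```

```text
0.043 0.01 [349.13786894 331.82668526] [412.55147576 391.30674103]
0.043 0.03 [350.59846314 328.96209528] [418.39385258 379.84838111]
0.057 0.01 [349.85479892 340.03750046] [415.41919567 424.15000182]
0.057 0.03 [351.34620917 337.34251084] [421.38483669 413.37004336]
```

The finger appears about 20 crop-px (10 mm) further toward −x than predicted. I'll descend to just above the cap and compare directly.

Request:
drive_tool --targets '[0,0,0,-1.6,0,0,0,0,0,0,-1.6,0,0,0,0,0,0,-1.6,0,0,0,0,0,0,-1.6,0,0,0]'

```text
time: 2.53
tool_pos: [0.4995, 0.2658, 0.0866]
ee_rot: [-179.9, -0.1, 172.9]
force: [0.3, 0.5, -0.1]
finger_gap: 0.0856
gripper_force: 0.0
```

```bash
python3 - <<'E'
from h import *
s=sense();p=s['tool_pos'];print(p,s['ee_rot'])
f=grab_frame('side');g=grab_frame('top')
d=.05;q=[p+[.12*a,.99*a,.012] for a in(d,-d)]
a=f['img'][270:370,270:400];b=g['img'][160:260,150:280]
def mk(f,x,y):
    print((proj(f,q+[p,[.5,.268,.069]])-[x,y])*4)
mk(f,270,270);mk(g,150,160)
r=lambda i:cv2.resize(i,(400,308))
cv2.imwrite('pics/s2.png',np.hstack([r(a),r(b)])[...,::-1])
E
```

```text
[0.49948104 0.26576861 0.08664829] [-1.79939480e+02 -1.41641269e-01  1.72918305e+02]
[[299.17994824 283.90098305]
 [282.27272255  76.83245224]
 [287.73349198 184.21841202]
 [283.68342776 198.66562522]]
[[ 43.69689119 259.864444  ]
 [222.10246834 279.87055549]
 [137.23643499 270.20559276]
 [139.63050585 269.82319087]]
```

View pics/s2.png

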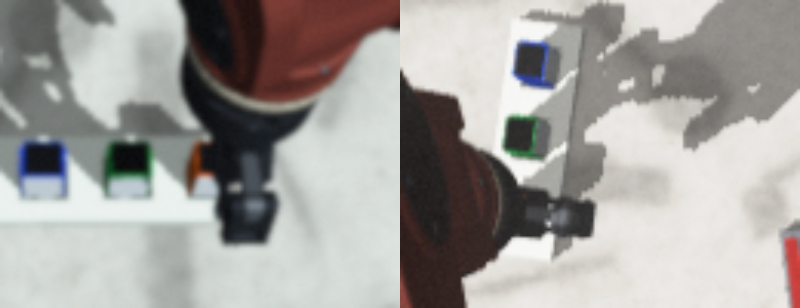

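In the top view the far finger at (572,217) matches the prediction (571,215). The side-view offset is the knuckle higher up, so alignment is good. Descend and grip.

Request:
drive_tool --targets '[0,0,0.04,-0.8,0,0,0,0,0,0.04,-1.56,0,0,0,0,0,0.04,-1.56,0,0,0,0,0,0.04,-1.56,0,0,0,0.5,0,0.04,-1.56,0,0,0,0.6,0,0.04,-1.56,0,0,0,0.7,0,0.04,-1.56,0,0,0,1,0,0.04,-1.56,0,0,0,1,0,0.04,-1.56,0,0,0,1,0,0.04,-1.56,0,0,0,1,0,0.04,-1.56,0,0,0,1,0,0.04,-1.56,0,0,0]'

```text
time: 3.63
tool_pos: [0.5011, 0.2685, 0.0259]
ee_rot: [180.0, 0.1, 173.0]
force: [-0.4, 0.3, 5.9]
finger_gap: 0.0233
gripper_force: 59.3
```

Request:
drive_tool --targets '[1,0,0,0.5,0,0,0,1,0,0,1,0,0,0,1,0,0,2,0,0,0,1,0,0,2.5,0,0,0,1,0,0,2.5,0,0,0,1,0,0,2.5,0,0,0]'

```text
time: 4.13
tool_pos: [0.5013, 0.2686, 0.1262]
ee_rot: [179.9, 0.1, 173.0]
force: [-1.1, 0.3, -0.7]
finger_gap: 0.0237
gripper_force: 59.5
```

```bash
python3 - <<'E'
from h import *
s=sense();p=s['tool_pos'];print(p,s['ee_rot'],s['force'])
f=grab_frame('side');g=grab_frame('top')
u=proj(f,p)[0];v=proj(g,p)[0];print(u,v)
def c(f,u):
    x,y=int(u[0])-50,int(u[1])-37;y=min(y,345);print(x,y);return cv2.resize(f['img'][y:y+75,x:x+100],(400,300))
cv2.imwrite('pics/s3.png',np.hstack([c(f,u),c(g,v)])[...,::-1])
E
```

```text
[0.5013129  0.2685777  0.12620408] [1.79941609e+02 1.30937758e-01 1.72962174e+02] [-1.10991181  0.2819058  -0.70958398]
[343.59786763 311.82315115] [179.29758709 226.42246707]
293 274
129 189
```

View pics/s3.png

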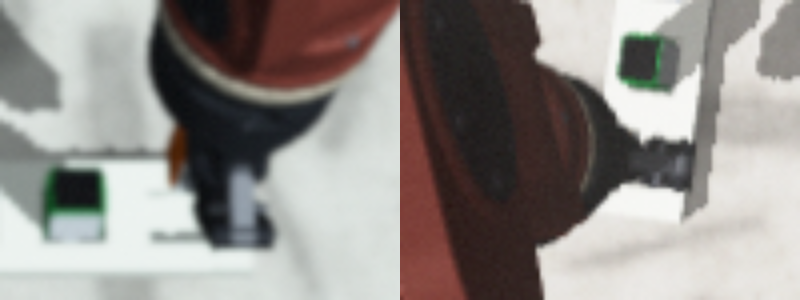

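The cell is held and lifted clear; the pocket at about (180,215) in the left crop is empty and the amber edge shows beside the finger. Now to above the pad's red end.

Request:
drive_tool --targets '[1,-1.24,-6.02,-0.6,0,0,0,1,-1.24,-6.02,-0.6,0,0,0,1,-1.24,-6.02,-0.6,0,0,0,1,-1.24,-6.02,-0.6,0,0,0,1,-1.24,-6.02,-0.6,0,0,0,1,-1.24,-6.02,-0.6,0,0,0,1,-1.24,-6.02,-0.6,0,0,0,1,-1.24,-6.02,-0.6,0,0,0,1,-1.24,-6.02,-0.6,0,0,0]'

```text
time: 4.98
tool_pos: [0.4502, 0.0277, 0.0999]
ee_rot: [180.0, -0.1, 172.9]
force: [0.2, 0.1, -0.0]
finger_gap: 0.0234
gripper_force: 59.8
```

```bash
python3 - <<'E'
from h import *
s=sense();p=s['tool_pos'];print(p,s['ee_rot'],s['force'])
f=grab_frame('side');g=grab_frame('top')
q=[[.456,-.01,.032],[.4518,.0278,.032],p-[0,0,.022],p+[0,0,.03]]
def c(f,W,H):
    u=proj(f,p)[0];x,y=int(u[0])-W//2,int(u[1])-H//2;y=min(y,420-H);i=cv2.resize(f['img'][y:y+H,x:x+W],(400,300))
    print((proj(f,q)-[x,y])*400/W);return i
cv2.imwrite('pics/s4.png',np.hstack([c(f,100,75),c(g,140,105)])[...,::-1])
E
```

```text
[0.45020502 0.02769083 0.09987169] [ 1.79965079e+02 -9.78659512e-02  1.72905541e+02] [ 0.24376809  0.05780255 -0.04089148]
[[168.60944899 155.49742241]
 [188.22197113 210.7189887 ]
 [199.5358459  171.45734272]
 [210.24190051 123.45026451]]
[[248.20744616 141.29515883]
 [202.00829648 146.89175174]
 [202.53539885 150.28373159]
 [202.99606451 152.0517337 ]]
```

View pics/s4.png

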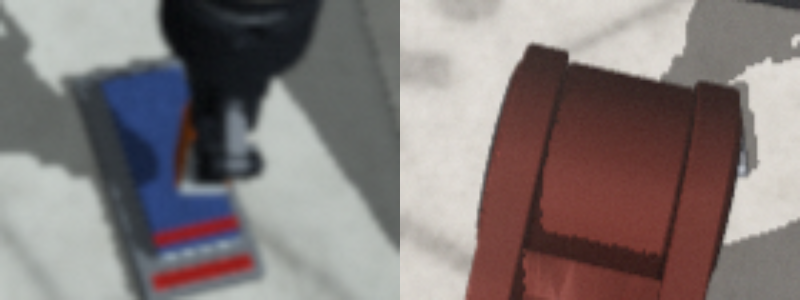

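The cell is upright over the pad's red half; its lower front edge is at about (204,193) in the left crop. Descend gently.

Request:
drive_tool --targets '[1,0,0,-0.6,0,0,0,1,0,0,-1,0,0,0,1,0,0,-1.1,0,0,0,1,0,0,-1.15,0,0,0,1,0,0,-1.2,0,0,0,1,0,0,-1.2,0,0,0]'

```text
time: 5.58
tool_pos: [0.4513, 0.0279, 0.0535]
ee_rot: [180.0, 0.0, 173.0]
force: [-0.3, -0.0, -0.5]
finger_gap: 0.0235
gripper_force: 59.8
```

Request:
drive_tool --targets '[1,0,0,-0.03,0,0,0,1,0,0,-0.06,0,0,0,1,0,0,-0.06,0,0,0,1,0,0,-0.06,0,0,0]'

```text
time: 5.92
tool_pos: [0.4514, 0.0274, 0.0511]
ee_rot: [180.0, 0.1, 173.0]
force: [0.2, 1.6, 2.0]
finger_gap: 0.0233
gripper_force: 59.9
```

Request:
drive_tool --targets '[1,0,0,-0.03,0,0,0,1,0,0,-0.065,0,0,0,1,0,0,-0.065,0,0,0,1,0,0,-0.065,0,0,0]'

```text
time: 6.25
tool_pos: [0.4513, 0.0274, 0.0482]
ee_rot: [180.0, 0.1, 173.0]
force: [2.1, 0.7, 2.7]
finger_gap: 0.0234
gripper_force: 60.1
```

Request:
drive_tool --targets '[1,0.02,-0.17,-0.01,0,0,0,1,0.04,-0.34,-0.01,0,0,0,1,0.06,-0.51,-0.01,0,0,0,1,0.08,-0.68,-0.01,0,0,0,1,0.1,-0.85,-0.01,0,0,0,1,0.12,-1.02,-0.01,0,0,0,1,0.14,-1.19,-0.01,0,0,0,1,0.16,-1.36,-0.01,0,0,0,1,0.18,-1.53,-0.01,0,0,0,1,0.2,-1.7,-0.01,0,0,0,1,0.21,-1.86,-0.01,0,0,0,1,0.21,-1.86,-0.01,0,0,0]'

```text
time: 7.25
tool_pos: [0.4594, -0.0483, 0.0476]
ee_rot: [-179.9, 0.0, 172.9]
force: [0.5, -2.6, 3.5]
finger_gap: 0.0232
gripper_force: 60.4
```

Request:
drive_tool --targets '[1,0,0,1,0,0,0,1,0,0,2,0,0,0,1,0,0,3.56,0,0,1,1,0,0,3.56,0,0,2,1,0,0,3.56,0,0,3,1,1,-0.4,3.56,0,0,4.2,1,2,-0.8,3.56,0,0,5.4,1,3,-1.2,3.56,0,0,6.6,1,3.96,-1.42,3.56,0,0,7.8,1,3.96,-1.42,3.56,0,0,9,1,3.96,-1.42,3.56,0,0,10,1,3.96,-1.42,3.56,0,0,10]'

```text
time: 8.25
tool_pos: [0.6176, -0.1038, 0.1877]
ee_rot: [179.8, -0.1, -126.8]
force: [-0.5, -0.3, -0.4]
finger_gap: 0.0233
gripper_force: 59.8
```

Request:
drive_tool --targets '[1,0,0,0,0,0,1.1,1,0,0,0,0,0,2.2,1,0,0,0,0,0,3.3,1,0,0,0,0,0,4.37,1,0,0,0,0,0,4.37,1,0,0,0,0,0,4.37]'

```text
time: 8.75
tool_pos: [0.6173, -0.1036, 0.1901]
ee_rot: [-180.0, -0.0, -101.2]
force: [0.6, -0.2, -1.8]
finger_gap: 0.0232
gripper_force: 59.8
```

```bash
python3 - <<'E'
from h import *
s=sense();p=s['tool_pos'];print(p,s['ee_rot'],s['force'],s['joint_positions'])
f=grab_frame('side');g=grab_frame('top')
q=[[.618,-.105,.08],p-[0,0,.022],p+[0,0,.038]]
def c(f,W,H):
    u=proj(f,p)[0];x,y=int(u[0])-W//2,int(u[1])-H//2+15;i=cv2.resize(f['img'][y:y+H,x:x+W],(400,300),interpolation=cv2.INTER_CUBIC)
    print((proj(f,q)-[x,y])*400/W);return i
cv2.imwrite('pics/s5.png',np.hstack([c(f,120,90),c(g,160,120)])[...,::-1])
E
```

```text
[ 0.617337   -0.10360167  0.19011081] [-1.79992498e+02 -1.75079203e-02 -1.01159661e+02] [ 0.59789192 -0.19682057 -1.80154087] [-2.14676244e+01  1.02507368e+01  5.95022129e+00  8.56889704e+01
 -1.58828884e-02 -1.00307966e+02]
[[211.12341917 197.36132394]
 [204.9786454  121.58307453]
 [199.28581162  61.29744973]]
[[186.69235167 129.03048727]
 [197.71244607 116.97678873]
 [207.52052901 106.97603964]]
```

View pics/s5.png

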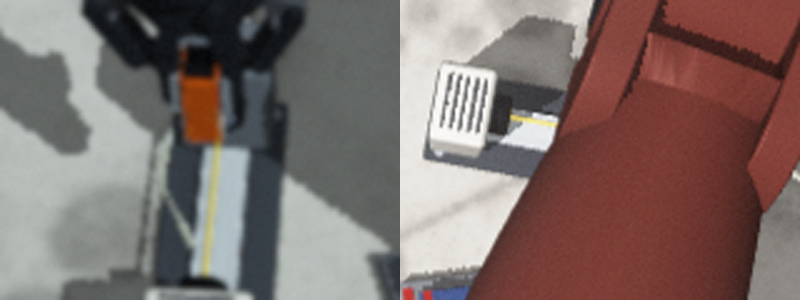

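The left crop shows the amber window at (202,100), squarely facing the lamp head above the beam. The beam is at about u=212 at gate height, matching the projection. Lower it.

Request:
drive_tool --targets '[1,0.02,-0.03,-0.6,0,0,0.06,1,0.02,-0.03,-1.2,0,0,0.06,1,0.02,-0.03,-1.8,0,0,0.06,1,0.02,-0.03,-2.3,0,0,0.06,1,0.02,-0.03,-2.7,0,0,0.06,1,0.02,-0.03,-2.96,0,0,0.06,1,0.02,-0.03,-2.96,0,0,0.06,1,0.02,-0.03,-2.96,0,0,0.06,1,0.02,-0.03,-2.96,0,0,0.06]'

```text
time: 9.6
tool_pos: [0.6192, -0.1052, 0.073]
ee_rot: [-179.9, -0.0, -100.5]
force: [0.7, 0.5, -0.5]
finger_gap: 0.0232
gripper_force: 59.8
```

```bash
python3 - <<'E'
from h import *
s=sense();p=s['tool_pos'];print(p,s['ee_rot'],s['force'])
f=grab_frame('side')
a=np.deg2rad(-10.8);yv=np.array([-np.sin(a),np.cos(a),0]);xv=np.array([np.cos(a),np.sin(a),0]);G=np.array([.618,-.105,.08])
W,H=80,60;u=proj(f,G)[0];x,y=int(u[0])-W//2,int(u[1])-H//2
i=cv2.resize(f['img'][y:y+H,x:x+W],(800,600),interpolation=cv2.INTER_CUBIC)
q=[G,G+yv*.015,G+yv*.072]+[G+yv*.015+xv*sx*.012+[0,0,z] for sx in(-1,1) for z in(-.03,.03)]
print((proj(f,q)-[x,y])*10)
cv2.imwrite('pics/s6.png',i[...,::-1])
E
```

```text
[ 0.61918824 -0.1051546   0.07298384] [-1.79902892e+02 -2.11697363e-02 -1.00508859e+02] [ 0.66599897  0.53436286 -0.5056829 ]
[[403.3702575  302.08397181]
 [398.24969531 355.29584641]
 [378.09670331 564.7217734 ]
 [455.36549184 427.74371988]
 [443.6932063  283.26552978]
 [355.12823938 423.64558562]
 [338.14246076 279.05351789]]
```

View pics/s6.png

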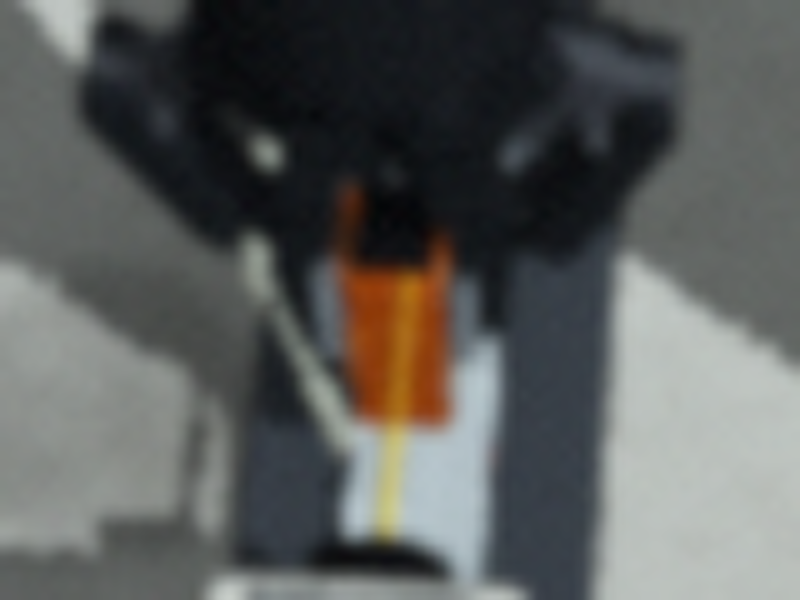

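The final view shows the window spanning (348–452, 268–425), with the beam through its centre at about (398,355), where the gate projection puts it. I'm handing in.

```bash
python3 -c "
from rig import *
print(job_done())"
```

```text
the job is handed in; nothing more can be done
None
```

I lifted the amber cell out by its frosted faces, wiped its underside along the full stroke with the pad sunk about 3–4 mm (estimated from force readings), and handed the job in while holding it upright on the beam midway between the heads; the hand-in gave no verdict.

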